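# Feel for the release notch on an incubator's rim and press it

## Task

Open the bench incubator's catch by touch, grasping nothing: set a closed fingertip on the top of its front rim near the right-hand end and feel along the rim towards the left until you find the hidden notch. Then press down gently inside the notch until the release plate is fully home and the lid has popped up, and withdraw; do not touch the lid, and leave the bottle, vial, tip box and tube rack where they stand.

Things in the scene. Friction and masses are not known exactly. Their poses are not given: they have to be found in the camera images.
- incubator: Fixed grey and white bench incubator, 320 mm wide (y). Origin on the bench under the middle of the front rim; x points from the rim back to the lid, y left along the rim, z up. The rim is the grey front top edge nearest the robot, its flat top 80 mm above the bench. Behind it (x 15 to 62 mm) is a trough, floor 64 mm above the bench; then the lid, top 106 mm high, and a console, 109 mm.
- rim_start (a point): Point on the rim's top, on its middle line, 20 mm in from its right-hand end (-y end): where the feeling along starts. Axes as the incubator's. The rim is a level bar 30 mm across (x) and 320 mm long (y).
- rim_mid (a point): Middle of the rim's top (not the notch). The one notch, in the same grey, has its centre anywhere within 45 mm to the left or right of this point, on the rim's middle line. It is 48 mm long (y), runs across the full 30 mm of the rim and is open to front, back and above. The release plate in it, 46 mm by 30 mm, also grey, has its top 8 mm below the rim's top.
- rim_left (a point): The left-hand (+y) end of the rim's top, on its middle line.
- release (a joint): How far the release plate is pressed down, m: 0 as found, 0.008 fully home against its stop. It moves straight down, needs about 6 N, has no spring return and stays where it is left.
- lid: Clear lid with white edges, 200 mm deep, 300 mm wide, 38 mm high, hinged at its far edge. Origin: the middle of its front lower edge, 68 mm above the bench when shut. It is linked to the release plate and rises in step with it: with the plate fully home the origin is about 22 mm higher, and the lid stays up. Not to be touched.
- bottle: White plastic bottle, 48 mm diameter, 85 mm high, loose, on the bench in front of the rim, to the left; origin at the centre of its underside. Bystander.
- vial: Amber vial with a blue cap, 28 mm diameter, 50 mm high, loose, on the bench in front of the rim, to the right; origin at the centre of its underside. Bystander.
- tip_box: Box of yellow pipette tips, 85 x 120 x 64 mm, loose, on the bench right of the incubator; origin at the centre of its underside. Bystander.
- tube_rack: White rack of glass tubes, 160 x 55 x 90 mm, loose, on the bench left of the incubator; origin at the centre of its underside. Bystander.

How it is judged:
By the outcome, as a careful person would: the job done as asked, in the order asked, and still so for the second after the job is handed in, with the robot touching nothing.
It also fails if it takes over 58 s, if anything falls off the work surface, if the arm or the gripper's body presses on something with over 40 N, if the wrist force passes 120 N, or if a joint passes its speed limit or range.

## Robot

A 6-joint arm with a two-finger parallel gripper is mounted at the origin on the work surface. World frame = base frame: x ahead of the robot, y to its left, z up, the work surface at z = 0. Lengths are in m, angles in degrees, forces in N, time in s.
With the tool pointing down it reaches from about 0.4 to 0.825 m from the base axis. Payload 7 kg.
Tool frame: the origin (TCP) lies midway between the tips of the shut fingers; the grasp point (between the pads) lies 19 mm behind it; z points along the fingers, y is the direction in which the jaws open and shut (so a half turn about z gives the same grasp; the last joint's range is limited). The gripper opens to 88 mm and grips with 3 to 60 N. Pads are 19 mm wide; open, the fingers measure 130 mm over their backs; the gripper's body (78 mm by 193 mm) begins 47 mm behind the grasp point.
Start: joints at [-52.592, 20.546, 0.682, 0, -70.136, -16.507], TCP at [0.241, -0.631, 0.227] pointing down, gripper open.
Joint ranges: [-176.03, 176.03], [-82.01, 121.73], [-58.28, 71.71], [-173.87, 95.51], [-174.79, -0.11], [-173.66, 173.66]. Speed limits (degrees/s): [136.94, 136.94, 172.46, 180, 180, 180].

## Interface

Orientations are given as [roll, pitch, yaw] about the fixed x, y, z axes, in that order (R = Rz(yaw) Ry(pitch) Rx(roll)).
In Python, from plant import get_state, capture, get_calibration, close_job, boxes_of, cut_out gives the robot as it stands.
- The arm moves only by the tool apply_moves, never from a script. Its argument "commands" is a list of rows, each an object with "grip": the closure, from 0 (fully open) to 1 (shut); "slide": the shift along the tool's x, y, z in m, a list of three; "roll": the turn about the tool's z in degrees. In form: [{"grip": grip, "slide": [x, y, z], "roll": roll}, ...]. A call has 1 to 5 rows; each row is the pose to reach, as a shift and turn from the pose commanded when the call began, along the tool's axes at that moment; what a row does not reach only later rows make up. A row lasts 1/8 s, in which the tool goes at most 62.5 mm and 10.7 degrees, less where a joint would pass 70% of its speed; a pose out of reach is approached as far as the arm can. A call with a gripper value outside its range is refused whole. The fingers move at their own pace and stop on an object; "grip_force" is the grip in N (left out, the last holds). Time passes only in rows, so rows that repeat a pose let the fingers close. It gives the time, the measured TCP pose, the force and the opening at its end, in the units of the state.
- get_state(): the state, without advancing time (a new reading comes with each control period).
- capture(name): name is "scene" or "top" or "wrist"; returns (picture, depth): 420x560x3 uint8, red, green, blue; 420x560 float32, m along the optical axis (not along the pixel's ray), 0 where there is no reading.
- get_calibration(name): a dict with "mtx" (3x3 intrinsics, pixels), "R" (3x3) and "t" (3): a world point X has camera coordinates R X + t. Camera axes: x right, y down, z forward; pixel columns grow to the right and rows downward; lengths in m; the calibration is good to about 2 mm. A picture is of the moment at which its call begins: read the wrist's pose just before it. get_calibration takes no time and is no camera call; for the wrist camera it gives the pose at the moment of the call.
- close_job(): hands the job in, once; it reports no verdict.
Trained networks look in the newest picture that a camera, given by its name, has taken for a name from the list of things; names that differ only in an ending like _2 or _b are one class to them, and where a whole thing is asked for, a point or a joint stands for the part that bears it (a point fixed in the world has none). Each returns a list of dicts, best first, with "score" (0 to 1); they miss things now and then, are a little off and sometimes report something else, mostly with a low value. They report only what shows in the picture. A call takes as long as a camera call.
- boxes_of(name, camera): "position" ([x, y, z] in m, in the coordinates of the camera as it stood for that picture, good to about 4 mm: the middle of the surface that is visible of it).
- cut_out(name, camera): "mask" (420x560 bool, what is visible of it).
The state is a dict: "time_s": time; "joints": joint angles; "qd": joint speeds; "joint_torque": joint torques, N m; "tcp_pos": TCP position; "eef_rot": TCP orientation; "contact_force": force on the tool from outside, world axes, zero at the start; "moment": the same for the moment, N m; "gripper_width": finger opening in m.
Only numpy, scipy, OpenCV 4.12 (cv2) and the standard library are available. Lean on these libraries where they do the work, as an engineer would, in place of code of your own. Each camera call takes 0.05 s, during which the arm holds its last target.

## Working session

There is one attempt and no reset: what is moved stays moved. The work goes in short steps, Python scripts to look and compute and a tool call to move; the robot and the scene stay as the last step left them, time stands still between calls to the robot, and variables do not carry over. Pictures are saved under pics/ and viewed, and the job is handed in when it is done.

Besides the shell and the picture viewer there is one more tool, called after ">>>" as name(argument=value, ...) on one line, values as JSON. apply_moves: Moves the arm, as the interface text tells. Its arguments: {"type":"object","properties":{"commands":{"type":"array"},"grip_force":{"type":"number"}},"required":["commands"]}

```bash
ls; mkdir -p pics; python3 - <<'E'
from plant import *
import cv2,numpy as np
print(get_state())
for n in ["scene","top"]:
    p,d=capture(n); cv2.imwrite(f"pics/{n}0.png",p[:,:,::-1]); np.save(f"{n}0.npy",d)
    c=get_calibration(n)
    for o in ["incubator","lid","bottle","vial","tip_box","tube_rack"]:
        for b in boxes_of(o,n)[:2]:
            X=c["R"].T@(np.array(b["position"])-c["t"]); print(n,o,round(b["score"],2),X.round(3))
E
```

```text
pics
{'time_s': 0.0, 'joints': array([-5.25899577e+01,  2.05903358e+01,  6.34029751e-01, -2.05823296e-02,
       -7.01350612e+01, -1.65068176e+01]), 'qd': array([-0.05586857,  0.0995891 ,  0.07113318,  0.02616364, -0.12335995,
       -0.09151284]), 'joint_torque': array([-2.02676752e-04, -5.82715738e+01,  2.93034106e+01,  6.99654311e+00,
        6.91700276e-03, -1.61505550e-04]), 'tcp_pos': array([ 0.24063855, -0.63012993,  0.22563558]), 'eef_rot': array([ 1.79906900e+02, -7.41136961e-03, -1.59103779e+02]), 'contact_force': array([-0.09018189,  0.53596963,  0.30403388]), 'moment': array([-0.00569298,  0.01067432, -0.04868767]), 'gripper_width': 0.08760248709673028}
scene incubator 0.89 [ 0.747 -0.073  0.1  ]
scene lid 0.65 [ 0.705 -0.05   0.1  ]
scene bottle 0.66 [0.43  0.037 0.048]
scene bottle 0.22 [0.583 0.207 0.057]
scene vial 0.58 [ 0.467 -0.162  0.035]
scene vial 0.57 [0.426 0.036 0.047]
scene tip_box 0.56 [ 0.722 -0.273  0.054]
scene tube_rack 0.58 [0.585 0.208 0.062]
top incubator 0.88 [ 0.674 -0.014  0.107]
top lid 0.93 [ 0.683 -0.006  0.104]
top bottle 0.91 [0.416 0.049 0.058]
top vial 0.62 [ 0.462 -0.159  0.052]
top tip_box 0.72 [ 0.676 -0.01   0.102]
top tip_box 0.67 [ 0.701 -0.257  0.058]
top tube_rack 0.85 [0.562 0.205 0.057]
```

View pics/scene0.png

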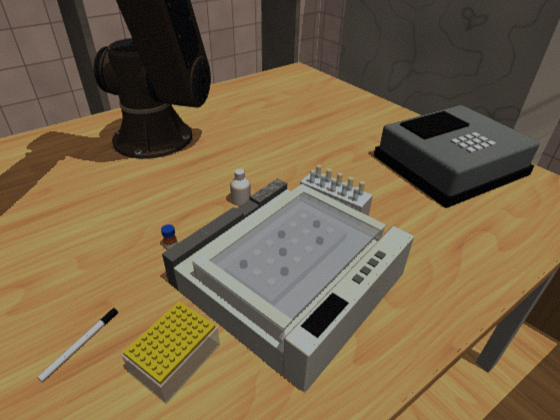

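View pics/top0.png

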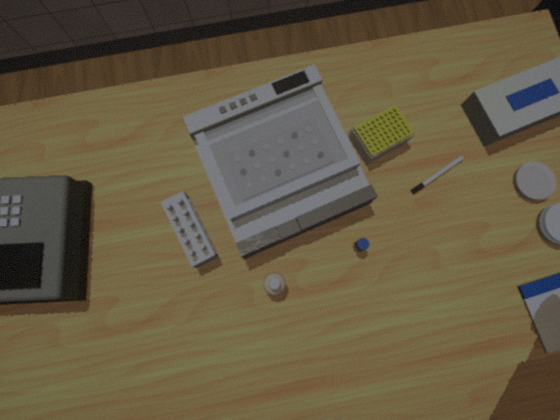

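```bash
python3 - <<'E'
from plant import *
import cv2,numpy as np
# height map from top view
c=get_calibration("top"); d=np.load("top0.npy"); 
v,u=np.mgrid[:420,:560]; K=c["mtx"]
P=np.stack([(u-K[0,2])/K[0,0]*d,(v-K[1,2])/K[1,1]*d,d],-1)
W=(P-c["t"])@c["R"]; W[d==0]=np.nan; np.save("topW.npy",W)
print(K, c["R"].round(3), c["t"])
ok=(d>0)&(abs(W[...,2]-0.08)<0.005)&(W[...,0]<0.62)&(W[...,0]>.4)
n,l,s,ce=cv2.connectedComponentsWithStats(ok.astype(np.uint8))
for i in range(1,n):
    if s[i,4]>80:
        m=l==i; pts=W[m]; print(s[i],pts.min(0).round(3),pts.max(0).round(3),np.median(pts[:,2]))
        xy=pts[:,:2].astype(np.float32); print(cv2.minAreaRect(xy))
E
```

```text
[[392.29587145   0.         279.04238231]
 [  0.         392.29587145 206.61266317]
 [  0.           0.           1.        ]] [[-0.195 -0.981  0.005]
 [-0.96   0.19  -0.205]
 [ 0.2   -0.045 -0.979]] [0.11743085 0.56423889 0.8042701 ]
[ 296  184   82   46 1169] [ 0.515 -0.207  0.075] [ 0.582 -0.024  0.085] 0.08066979633162709
((0.5486873388290405, -0.11585082858800888), (0.030251018702983856, 0.18269701302051544), 12.504226684570312)
[ 62 225  10  74 179] [0.471 0.447 0.075] [0.619 0.476 0.085] 0.08015692343720845
((0.544359028339386, 0.4588935673236847), (0.006947838235646486, 0.1503937989473343), 79.41870880126953)
[236 226  46  30 633] [0.485 0.015 0.075] [0.533 0.11  0.085] 0.08077527356147285
((0.5091763138771057, 0.061580486595630646), (0.03073892928659916, 0.0948403999209404), 12.264578819274902)
```

The views agree: a dark grey rim runs diagonally (top view, about (240,240) to (372,195)) with a break in the depth around y≈0. The vial is at (362,244), the bottle at (275,285), and the tip box sits right of the rim. I'll fit the rim frame next.

```bash
cat > h.py <<'E'
from plant import *
import cv2,numpy as np
from scipy.spatial.transform import Rotation as Ro
def cloud(n,d,c):
    v,u=np.mgrid[:420,:560]; K=c["mtx"]
    P=np.stack([(u-K[0,2])/K[0,0]*d,(v-K[1,2])/K[1,1]*d,d],-1)
    W=(P-c["t"])@c["R"]; W[d==0]=np.nan; return W
def rimfit(W,tol=0.004,zc=0.0805):
    ok=(abs(W[...,2]-zc)<tol)&(W[...,0]<0.60)&(W[...,0]>.46)&(W[...,1]<.13)&(W[...,1]>-.24)
    n,l,s,_=cv2.connectedComponentsWithStats(ok.astype(np.uint8))
    ok=np.isin(l,[i for i in range(1,n) if s[i,4]>150])
    p=W[ok]; r=cv2.minAreaRect(p[:,:2].astype(np.float32)); return ok,p,r
def tool(R_target_yaw,pt,base=None):
    s=get_state(); return s
E
python3 - <<'E'
from h import *
for n in ["top","scene"]:
    W=cloud(n,np.load(n+"0.npy"),get_calibration(n)); ok,p,r=rimfit(W)
    a=np.radians(r[2]); print(n,r,np.median(p[:,2]))
    b=cv2.boxPoints(r); print(b)
    yaw=r[2] if r[1][0]<r[1][1] else r[2]-90
    a=np.radians(yaw); yi=np.array([-np.sin(a),np.cos(a)]); xi=np.array([np.cos(a),np.sin(a)])
    q=(p[:,:2]-r[0]); t=q@yi; x=q@xi
    h,e=np.histogram(t,np.arange(-.17,.171,.005)); print(dict(zip((e[:-1]*1e3).round(),h)))
    # angle by edges: mean x per t bin
    m=[(np.median(t[(t>=A)&(t<A+.01)]),np.mean([x[(t>=A)&(t<A+.01)].min(),x[(t>=A)&(t<A+.01)].max()])) for A in np.arange(-.15,.15,.01) if ((t>=A)&(t<A+.01)).sum()>20]
    print(np.polyfit(*np.array(m).T,1), "rim_start",(np.array(r[0])-.14*yi).round(4), yaw)
E
```

```text
top ((0.5338682532310486, -0.048566341400146484), (0.030569424852728844, 0.32049041986465454), 12.527094841003418) 0.0807145271930213
[[ 0.48419005  0.10454872]
 [ 0.5537048  -0.20831195]
 [ 0.58354646 -0.2016814 ]
 [ 0.5140317   0.11117926]]
{np.float64(-170.0): np.int64(0), np.float64(-165.0): np.int64(1), np.float64(-160.0): np.int64(29), np.float64(-155.0): np.int64(28), np.float64(-150.0): np.int64(32), np.float64(-145.0): np.int64(32), np.float64(-140.0): np.int64(30), np.float64(-135.0): np.int64(30), np.float64(-130.0): np.int64(33), np.float64(-125.0): np.int64(33), np.float64(-120.0): np.int64(31), np.float64(-115.0): np.int64(28), np.float64(-110.0): np.int64(36), np.float64(-105.0): np.int64(30), np.float64(-100.0): np.int64(30), np.float64(-95.0): np.int64(33), np.float64(-90.0): np.int64(34), np.float64(-85.0): np.int64(31), np.float64(-80.0): np.int64(31), np.float64(-75.0): np.int64(34), np.float64(-70.0): np.int64(33), np.float64(-65.0): np.int64(31), np.float64(-60.0): np.int64(32), np.float64(-55.0): np.int64(34), np.float64(-50.0): np.int64(32), np.float64(-45.0):
[... 3288 characters left out ...]
np.float64(75.0): np.int64(20), np.float64(80.0): np.int64(21), np.float64(85.0): np.int64(26), np.float64(90.0): np.int64(19), np.float64(95.0): np.int64(18), np.float64(100.0): np.int64(20), np.float64(105.0): np.int64(24), np.float64(110.0): np.int64(16), np.float64(115.0): np.int64(23), np.float64(120.0): np.int64(19), np.float64(125.0): np.int64(24), np.float64(130.0): np.int64(15), np.float64(135.0): np.int64(21), np.float64(140.0): np.int64(17), np.float64(145.0): np.int64(16), np.float64(150.0): np.int64(20), np.float64(155.0): np.int64(17), np.float64(160.0): np.int64(2), np.float64(165.0): np.int64(0)}
[-1.46896654e-03 -8.19358782e-05] rim_start [ 0.5632 -0.1838] 12.456823348999023
```

>>> apply_moves(commands=[{"grip": 1,"slide": [-0.03,0.02,0],"roll": 0},{"grip": 1,"slide": [-0.08,0.052,0],"roll": 0},{"grip": 1,"slide": [-0.13,0.085,0],"roll": 0},{"grip": 1,"slide": [-0.18,0.118,0],"roll": 0},{"grip": 1,"slide": [-0.23,0.15,0],"roll": 0}], grip_force=20)

```text
time_s: 1.32
tcp_pos: [0.4031, -0.4068, 0.2269]
eef_rot: [-180.0, 0.0, -159.1]
contact_force: [0.6, -0.5, -0.4]
gripper_width: 0.0432
```

>>> apply_moves(commands=[{"grip": 1,"slide": [-0.05,0.033,0],"roll": 0},{"grip": 1,"slide": [-0.1,0.066,0],"roll": 2.4},{"grip": 1,"slide": [-0.15,0.099,0],"roll": 5.4},{"grip": 1,"slide": [-0.2,0.132,0],"roll": 8.4},{"grip": 1,"slide": [-0.2307,0.1519,0],"roll": 8.4}])

```text
time_s: 1.95
tcp_pos: [0.5648, -0.1818, 0.2268]
eef_rot: [-180.0, 0.0, -167.4]
contact_force: [0.6, -0.7, 0.2]
gripper_width: 0.0008
```

>>> apply_moves(commands=[{"grip": 1,"slide": [0,0,0.03],"roll": 0},{"grip": 1,"slide": [0,0,0.06],"roll": 0},{"grip": 1,"slide": [0,0,0.08],"roll": 0},{"grip": 1,"slide": [0,0,0.08],"roll": 0}])

```text
time_s: 2.45
tcp_pos: [0.5624, -0.184, 0.1451]
eef_rot: [180.0, -0.2, -167.5]
contact_force: [-0.7, 0.3, -0.0]
gripper_width: 0.0006
```

```bash
cat >> h.py <<'E'
A=np.radians(12.5); C=np.array([.5335,-.048])
XI=np.array([np.cos(A),np.sin(A)]); YI=np.array([-np.sin(A),np.cos(A)])
def rep():
    s=get_state(); q=s["tcp_pos"][:2]-C; f=s["contact_force"]
    print("t",s["time_s"],"rim x,y mm",(q@XI*1e3).round(1),(q@YI*1e3).round(1),"z",(s["tcp_pos"][2]*1e3).round(2),"rot",s["eef_rot"].round(2),"F",f.round(2),"Fy",(f[:2]@YI).round(2),"M",s["moment"].round(2),"w",s["gripper_width"].round(4))
E
python3 - <<'E'
from h import *
rep()
p,d=capture("wrist"); cv2.imwrite("pics/w1.png",p[:,:,::-1]); np.save("w1.npy",d); c=get_calibration("wrist"); np.savez("w1c.npz",**c)
p,d=capture("scene"); cv2.imwrite("pics/s1.png",cv2.resize(p[100:330,120:420,::-1],None,fx=2.5,fy=2.5))
E
```

```text
Traceback (most recent call last):
  File "h.py", line 19, in rep
    print("t",s["time_s"],"rim x,y mm",(q@XI*1e3).round(1),(q@YI*1e3).round(1),"z",(s["tcp_pos"][2]*1e3).round(2),"rot",s["eef_rot"].round(2),"F",f.round(2),"Fy",(f[:2]@YI).round(2),"M",s["moment"].round(2),"w",s["gripper_width"].round(4))
                                                                                                                                                                                                                   ^^^^^^^^^^^^^^^^^^^^^^^^
AttributeError: 'float' object has no attribute 'round'
```

```bash
sed -i 's/s\["gripper_width"\].round(4)/round(s["gripper_width"],4)/' h.py
python3 - <<'E'
from h import *
rep()
p,d=capture("wrist"); cv2.imwrite("pics/w1.png",p[:,:,::-1]); np.save("w1.npy",d); c=get_calibration("wrist"); np.savez("w1c.npz",**c)
p,d=capture("scene"); cv2.imwrite("pics/s1.png",cv2.resize(p[100:330,120:420,::-1],None,fx=2.5,fy=2.5))
E
```

```text
t 2.45 rim x,y mm -1.2 -139.1 z 145.15 rot [ 1.7995e+02 -1.7000e-01 -1.6750e+02] F [-0.68  0.28 -0.04] Fy 0.42 M [ 0.06 -0.07 -0.01] w 0.0006
```

View pics/w1.png

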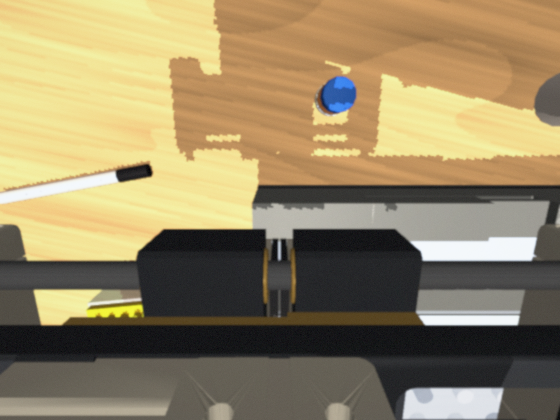

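View pics/s1.png

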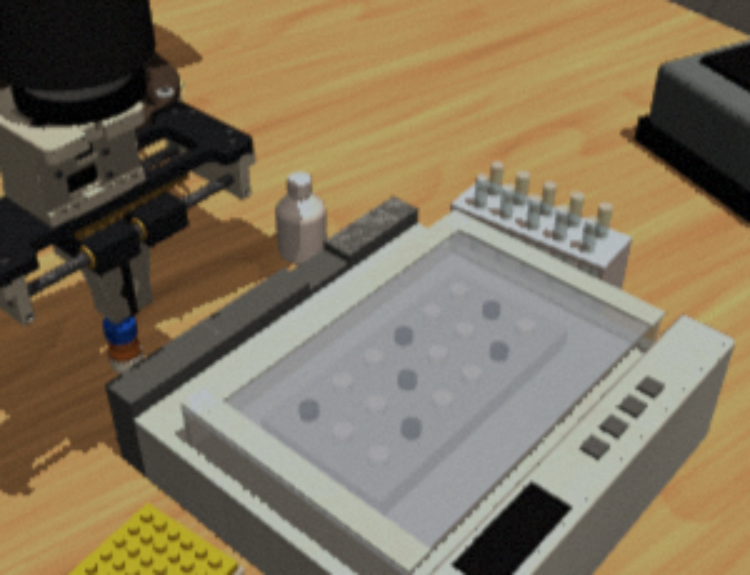

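```bash
python3 - <<'E'
from h import *
c=np.load("w1c.npz"); W=cloud("wrist",np.load("w1.npy"),c)
T=get_state()["tcp_pos"]
# finger geometry, relative TCP
q=W[...,:2]-T[:2]; x=q@XI; y=q@YI; z=W[...,2]-T[2]
m=(abs(x)<.05)&(abs(y)<.06)&(z>-.02)&(z<.1)
for a in np.arange(-.02,.1,.005):
    k=m&(z>=a)&(z<a+.005)
    if k.sum()>3: print(round(a,3),k.sum(),"x",x[k].min().round(4),x[k].max().round(4),"y",y[k].min().round(4),y[k].max().round(4))
q=W[...,:2]-C; x=q@XI; y=q@YI; z=W[...,2]
for a in np.arange(-.17,.1,.02):
    k=(y>=a)&(y<a+.02)&(abs(z-.08)<.004)&(abs(x)<.03)
    if k.sum()>20: print(a.round(3),k.sum(),np.percentile(x[k],[1,99]).round(4),np.median(z[k]).round(4), y[k].min().round(4))
E
```

```text
0.0 49 x -0.0112 -0.0091 y -0.0066 0.0065
0.005 80 x -0.0115 -0.0091 y -0.0065 0.0064
0.01 87 x -0.0116 -0.009 y -0.0063 0.0063
0.015 126 x -0.0115 -0.0061 y -0.0061 0.006
0.02 58 x -0.0103 -0.0088 y -0.004 0.0049
0.025 53 x -0.0102 -0.0091 y -0.0039 0.0039
0.04 50 x -0.0042 0.008 y -0.0039 0.0039
0.045 427 x -0.0051 0.0073 y -0.0039 0.0039
0.05 50 x -0.0082 0.0023 y -0.004 0.004
0.06 26 x -0.009 -0.0034 y -0.004 0.004
0.065 28 x -0.0382 -0.0102 y -0.0279 0.0112
0.07 1091 x -0.0392 -0.009 y -0.0342 0.0343
0.075 2016 x -0.0393 0.0266 y -0.0599 0.06
0.08 6850 x -0.0393 -0.017 y -0.06 0.06
0.085 16367 x -0.0394 0.0115 y -0.0353 0.0457
0.09 4240 x -0.0389 0.0067 y -0.0515 0.0345
0.095 3089 x -0.0265 -0.0235 y -0.06 0.06
-0.17 360 [-0.0134  0.0062] 0.0817 -0.1602
-0.15 993 [-0.0134  0.0148] 0.0817 -0.15
-0.13 718 [-0.0135  0.0062] 0.0817 -0.1298
-0.11 716 [-0.0134  0.0061] 0.0817 -0.1099
-0.09 721 [-0.0134  0.0061] 0.0817 -0.09
-0.07 722 [-0.0133  0.0062] 0.0817 -0.07
-0.05 998 [-0.0133  0.0163] 0.0817 -0.05
-0.03 1050 [-0.0133  0.0165] 0.0817 -0.03
-0.01 1057 [-0.0133  0.0164] 0.0817 -0.01
0.01 543 [-0.0132  0.0165] 0.0817 0.01
0.05 198 [-0.0135  0.0041] 0.0794 0.0665
```

The wrist view shows the shut fingertip at the image middle (~(280,240)) and the vial cap at (338,95), clear of it. The rim's front edge lies at row ~195. In depth the fingertip is about 13 mm along the rim by 20 mm across, so it fits the notch easily. Next I lower it onto the rim.

>>> apply_moves(commands=[{"grip": 1,"slide": [-0.002,0,0.02],"roll": 0},{"grip": 1,"slide": [-0.002,0,0.04],"roll": 0},{"grip": 1,"slide": [-0.002,0,0.054],"roll": 0},{"grip": 1,"slide": [-0.002,0,0.056],"roll": 0},{"grip": 1,"slide": [-0.002,0,0.058],"roll": 0}])

```text
time_s: 3.18
tcp_pos: [0.5661, -0.1839, 0.0894]
eef_rot: [-180.0, 0.1, -167.5]
contact_force: [-0.2, 0.3, -0.6]
gripper_width: 0.0004
```

>>> apply_moves(commands=[{"grip": 1,"slide": [0,0,0.002],"roll": 0},{"grip": 1,"slide": [0,0,0.003],"roll": 0},{"grip": 1,"slide": [0,0,0.003],"roll": 0}])

```text
time_s: 3.55
tcp_pos: [0.5655, -0.1838, 0.0857]
eef_rot: [-180.0, 0.0, -167.5]
contact_force: [0.6, 0.4, -0.1]
gripper_width: 0.0003
```

```bash
python3 -c "
from h import *
rep()"
```

```text
t 3.55 rim x,y mm 1.8 -139.5 z 85.71 rot [-1.800e+02  1.000e-02 -1.675e+02] F [ 0.61  0.4  -0.07] Fy 0.26 M [ 0.05  0.01 -0.01] w 0.0003
```

>>> apply_moves(commands=[{"grip": 1,"slide": [0,0,0.001],"roll": 0},{"grip": 1,"slide": [0,0,0.002],"roll": 0},{"grip": 1,"slide": [0,0,0.003],"roll": 0},{"grip": 1,"slide": [0,0,0.003],"roll": 0}])

```text
time_s: 4.05
tcp_pos: [0.5653, -0.1837, 0.0824]
eef_rot: [180.0, -0.0, -167.5]
contact_force: [-0.3, 0.5, -0.7]
gripper_width: 0.0004
```

>>> apply_moves(commands=[{"grip": 1,"slide": [0,0,0.001],"roll": 0},{"grip": 1,"slide": [0,0,0.001],"roll": 0}])

```text
time_s: 4.3
tcp_pos: [0.5654, -0.1837, 0.0815]
eef_rot: [180.0, -0.0, -167.5]
contact_force: [0.0, -0.1, 0.2]
gripper_width: 0.0002
```

>>> apply_moves(commands=[{"grip": 1,"slide": [0,0,0.001],"roll": 0},{"grip": 1,"slide": [0,0,0.001],"roll": 0}])

```text
time_s: 4.55
tcp_pos: [0.5653, -0.1838, 0.0805]
eef_rot: [180.0, -0.0, -167.5]
contact_force: [0.6, 0.5, 0.1]
gripper_width: 0.0003
```

>>> apply_moves(commands=[{"grip": 1,"slide": [0,0,0.0005],"roll": 0},{"grip": 1,"slide": [0,0,0.0005],"roll": 0}])

```text
time_s: 4.8
tcp_pos: [0.5655, -0.1837, 0.0804]
eef_rot: [-180.0, 0.0, -167.5]
contact_force: [-1.1, 1.6, 3.2]
gripper_width: 0.0002
```

>>> apply_moves(commands=[{"grip": 1,"slide": [0,0,0.0005],"roll": 0},{"grip": 1,"slide": [0,0,0.0005],"roll": 0}])

```text
time_s: 5.05
tcp_pos: [0.5655, -0.1837, 0.0803]
eef_rot: [-180.0, 0.0, -167.5]
contact_force: [-3.9, 1.3, 7.7]
gripper_width: 0.0004
```

>>> apply_moves(commands=[{"grip": 1,"slide": [0,0,0.0003],"roll": 0},{"grip": 1,"slide": [0,0,0.0003],"roll": 0}])

```text
time_s: 5.3
tcp_pos: [0.5655, -0.1837, 0.0803]
eef_rot: [-180.0, 0.0, -167.5]
contact_force: [-3.9, 1.6, 10.3]
gripper_width: 0.0003
```

Contact at z≈0.0804, with a stiffness of about 10 N/mm. I back off slightly and feel along to the left.

>>> apply_moves(commands=[{"grip": 1,"slide": [0,0.002,-0.0003],"roll": 0},{"grip": 1,"slide": [0,0.006,-0.0003],"roll": 0},{"grip": 1,"slide": [0,0.01,-0.0003],"roll": 0},{"grip": 1,"slide": [0,0.015,-0.0003],"roll": 0},{"grip": 1,"slide": [0,0.02,-0.0003],"roll": 0}])

```text
time_s: 5.92
tcp_pos: [0.5621, -0.1646, 0.0803]
eef_rot: [-179.9, 0.1, -167.5]
contact_force: [0.5, -4.0, 5.6]
gripper_width: 0.0005
```

>>> apply_moves(commands=[{"grip": 1,"slide": [0,0.005,0],"roll": 0},{"grip": 1,"slide": [0,0.01,0],"roll": 0},{"grip": 1,"slide": [0,0.015,0],"roll": 0},{"grip": 1,"slide": [0,0.02,0],"roll": 0},{"grip": 1,"slide": [0,0.025,0],"roll": 0}])

```text
time_s: 6.55
tcp_pos: [0.5567, -0.1401, 0.0803]
eef_rot: [-179.9, 0.1, -167.5]
contact_force: [1.0, -3.1, 5.4]
gripper_width: 0.0005
```

```bash
python3 -c "
from h import *
rep()"
```

```text
t 6.55 rim x,y mm 2.7 -94.9 z 80.34 rot [-1.7993e+02  1.0000e-01 -1.6747e+02] F [ 0.95 -3.1   5.38] Fy -3.23 M [-1.56 -0.25  0.06] w 0.0005
```

>>> apply_moves(commands=[{"grip": 1,"slide": [0.001,0.005,0],"roll": 0},{"grip": 1,"slide": [0.001,0.01,0],"roll": 0},{"grip": 1,"slide": [0.001,0.015,0],"roll": 0},{"grip": 1,"slide": [0.001,0.02,0],"roll": 0},{"grip": 1,"slide": [0.001,0.025,0],"roll": 0}])

```text
time_s: 7.18
tcp_pos: [0.5503, -0.1159, 0.0803]
eef_rot: [-179.9, 0.1, -167.5]
contact_force: [0.2, -3.5, 4.6]
gripper_width: 0.0008
```

>>> apply_moves(commands=[{"grip": 1,"slide": [0,0.004,0],"roll": 0},{"grip": 1,"slide": [0,0.008,0],"roll": 0},{"grip": 1,"slide": [0,0.012,0],"roll": 0},{"grip": 1,"slide": [0,0.016,0],"roll": 0},{"grip": 1,"slide": [0,0.02,0],"roll": 0}])

```text
time_s: 7.8
tcp_pos: [0.5459, -0.0964, 0.0803]
eef_rot: [-179.9, 0.1, -167.5]
contact_force: [0.4, -4.3, 5.6]
gripper_width: 0.0007
```

>>> apply_moves(commands=[{"grip": 1,"slide": [0,0.004,0],"roll": 0},{"grip": 1,"slide": [0,0.008,0],"roll": 0},{"grip": 1,"slide": [0,0.012,0],"roll": 0},{"grip": 1,"slide": [0,0.016,0],"roll": 0},{"grip": 1,"slide": [0,0.02,0],"roll": 0}])

```text
time_s: 8.43
tcp_pos: [0.5415, -0.0768, 0.0803]
eef_rot: [-179.9, 0.1, -167.5]
contact_force: [0.3, -3.8, 6.2]
gripper_width: 0.0003
```

>>> apply_moves(commands=[{"grip": 1,"slide": [0,0.004,0],"roll": 0},{"grip": 1,"slide": [0,0.008,0],"roll": 0},{"grip": 1,"slide": [0,0.012,0],"roll": 0},{"grip": 1,"slide": [0,0.016,0],"roll": 0},{"grip": 1,"slide": [0,0.02,0],"roll": 0}])

```text
time_s: 9.05
tcp_pos: [0.5372, -0.0573, 0.0803]
eef_rot: [-179.9, 0.1, -167.5]
contact_force: [0.8, -4.1, 6.6]
gripper_width: 0.0004
```

```bash
python3 -c "
from h import *
rep()"
```

```text
t 9.05 rim x,y mm 1.6 -9.9 z 80.31 rot [-1.7994e+02  9.0000e-02 -1.6747e+02] F [ 0.75 -4.11  6.59] Fy -4.17 M [-1.71 -0.29  0.01] w 0.0004
```

>>> apply_moves(commands=[{"grip": 1,"slide": [0,0.003,0],"roll": 0},{"grip": 1,"slide": [0,0.006,0],"roll": 0},{"grip": 1,"slide": [0,0.009,0],"roll": 0},{"grip": 1,"slide": [0,0.012,0],"roll": 0},{"grip": 1,"slide": [0,0.015,0],"roll": 0}])

```text
time_s: 9.68
tcp_pos: [0.5339, -0.0427, 0.0803]
eef_rot: [-179.9, 0.1, -167.5]
contact_force: [1.0, -4.0, 6.4]
gripper_width: 0.0004
```

>>> apply_moves(commands=[{"grip": 1,"slide": [0,0.003,0],"roll": 0},{"grip": 1,"slide": [0,0.006,0],"roll": 0},{"grip": 1,"slide": [0,0.009,0],"roll": 0},{"grip": 1,"slide": [0,0.012,0],"roll": 0},{"grip": 1,"slide": [0,0.015,0],"roll": 0}])

```text
time_s: 10.3
tcp_pos: [0.5306, -0.028, 0.0803]
eef_rot: [-179.9, 0.1, -167.5]
contact_force: [1.7, -4.4, 7.3]
gripper_width: 0.0008
```

>>> apply_moves(commands=[{"grip": 1,"slide": [0,0.002,0],"roll": 0},{"grip": 1,"slide": [0,0.004,0],"roll": 0},{"grip": 1,"slide": [0,0.006,0],"roll": 0}])

```text
time_s: 10.68
tcp_pos: [0.5291, -0.0221, 0.08]
eef_rot: [-180.0, 0.1, -167.5]
contact_force: [1.2, -4.1, 5.3]
gripper_width: 0.0003
```

>>> apply_moves(commands=[{"grip": 1,"slide": [0,0.002,0],"roll": 0},{"grip": 1,"slide": [0,0.004,0],"roll": 0}])

```text
time_s: 10.92
tcp_pos: [0.5282, -0.0182, 0.08]
eef_rot: [-180.0, 0.1, -167.5]
contact_force: [1.0, -4.0, 4.6]
gripper_width: 0.0004
```

```bash
python3 -c "
from h import *
rep()"
```

```text
t 10.925 rim x,y mm 1.3 30.2 z 80.03 rot [-1.7996e+02  5.0000e-02 -1.6748e+02] F [ 0.97 -4.04  4.6 ] Fy -4.15 M [-1.49 -0.3  -0.02] w 0.0004
```

>>> apply_moves(commands=[{"grip": 1,"slide": [0,0.002,0],"roll": 0},{"grip": 1,"slide": [0,0.004,0],"roll": 0}])

```text
time_s: 11.18
tcp_pos: [0.5264, -0.0137, 0.0792]
eef_rot: [180.0, -0.0, -167.5]
contact_force: [0.3, 0.9, -0.2]
gripper_width: 0.0005
```

```bash
python3 -c "
from h import *
rep()"
```

```text
t 11.175 rim x,y mm 0.5 35.0 z 79.2 rot [ 1.7997e+02 -3.0000e-02 -1.6752e+02] F [ 0.33  0.86 -0.23] Fy 0.77 M [-0.03 -0.03  0.02] w 0.0005
```

Contact was lost between y=30 and 35 mm, and z dropped to 79.2: that is the notch, and it agrees with the depth gap at 21–68 mm. I centre in it and feel down to the plate.

>>> apply_moves(commands=[{"grip": 1,"slide": [0,0.004,0],"roll": 0},{"grip": 1,"slide": [0,0.0095,0],"roll": 0},{"grip": 1,"slide": [0,0.0095,0.002],"roll": 0},{"grip": 1,"slide": [0,0.0095,0.004],"roll": 0},{"grip": 1,"slide": [0,0.0095,0.006],"roll": 0}])

```text
time_s: 11.8
tcp_pos: [0.5247, -0.0049, 0.0733]
eef_rot: [180.0, -0.0, -167.5]
contact_force: [-0.4, 1.1, -0.2]
gripper_width: 0.0005
```

>>> apply_moves(commands=[{"grip": 1,"slide": [0,0,0.0005],"roll": 0},{"grip": 1,"slide": [0,0,0.001],"roll": 0},{"grip": 1,"slide": [0,0,0.001],"roll": 0}])

```text
time_s: 12.18
tcp_pos: [0.5247, -0.0049, 0.0726]
eef_rot: [-180.0, 0.0, -167.5]
contact_force: [0.0, 0.9, -0.4]
gripper_width: 0.0007
```

>>> apply_moves(commands=[{"grip": 1,"slide": [0,0,0.0005],"roll": 0},{"grip": 1,"slide": [0,0,0.001],"roll": 0},{"grip": 1,"slide": [0,0,0.001],"roll": 0}])

```text
time_s: 12.55
tcp_pos: [0.5248, -0.0048, 0.072]
eef_rot: [-180.0, 0.0, -167.5]
contact_force: [-2.8, -0.0, 5.6]
gripper_width: 0.0006
```

```bash
python3 -c "
from h import *
rep()"
```

```text
t 12.55 rim x,y mm 0.9 44.1 z 72.03 rot [-1.7999e+02  2.0000e-02 -1.6749e+02] F [-2.75 -0.04  5.61] Fy 0.56 M [ 0.01  0.7  -0.03] w 0.0006
```

>>> apply_moves(commands=[{"grip": 1,"slide": [0,0,0.0005],"roll": 0},{"grip": 1,"slide": [0,0,0.001],"roll": 0},{"grip": 1,"slide": [0,0,0.0015],"roll": 0},{"grip": 1,"slide": [0,0,0.002],"roll": 0},{"grip": 1,"slide": [0,0,0.002],"roll": 0}])

```text
time_s: 13.18
tcp_pos: [0.5248, -0.0048, 0.07]
eef_rot: [-180.0, 0.0, -167.5]
contact_force: [-1.0, 0.9, 5.7]
gripper_width: 0.0005
```

>>> apply_moves(commands=[{"grip": 1,"slide": [0,0,0.0005],"roll": 0},{"grip": 1,"slide": [0,0,0.001],"roll": 0},{"grip": 1,"slide": [0,0,0.0015],"roll": 0},{"grip": 1,"slide": [0,0,0.002],"roll": 0},{"grip": 1,"slide": [0,0,0.0025],"roll": 0}])

```text
time_s: 13.8
tcp_pos: [0.5248, -0.0048, 0.0675]
eef_rot: [-180.0, 0.0, -167.5]
contact_force: [-1.7, -0.0, 7.0]
gripper_width: 0.0001
```

```bash
python3 -c "
from h import *
rep()"
```

```text
t 13.8 rim x,y mm 0.9 44.0 z 67.55 rot [-1.7999e+02  2.0000e-02 -1.6749e+02] F [-1.68 -0.02  7.01] Fy 0.34 M [ 0.07  0.76 -0.01] w 0.0001
```

>>> apply_moves(commands=[{"grip": 1,"slide": [0,0,0.0005],"roll": 0},{"grip": 1,"slide": [0,0,0.001],"roll": 0},{"grip": 1,"slide": [0,0,0.0015],"roll": 0},{"grip": 1,"slide": [0,0,0.002],"roll": 0},{"grip": 1,"slide": [0,0,0.0025],"roll": 0}])

```text
time_s: 14.42
tcp_pos: [0.5248, -0.0048, 0.065]
eef_rot: [-180.0, 0.0, -167.5]
contact_force: [-1.7, -0.4, 6.0]
gripper_width: 0.0009
```

>>> apply_moves(commands=[{"grip": 1,"slide": [0,0,0.0005],"roll": 0},{"grip": 1,"slide": [0,0,0.001],"roll": 0},{"grip": 1,"slide": [0,0,0.001],"roll": 0}])

```text
time_s: 14.8
tcp_pos: [0.5249, -0.0048, 0.0643]
eef_rot: [-180.0, 0.0, -167.5]
contact_force: [-2.4, 0.3, 7.9]
gripper_width: 0.0004
```

>>> apply_moves(commands=[{"grip": 1,"slide": [0,0,0.0005],"roll": 0},{"grip": 1,"slide": [0,0,0.0005],"roll": 0}])

```text
time_s: 15.05
tcp_pos: [0.5249, -0.0048, 0.0642]
eef_rot: [-180.0, 0.0, -167.5]
contact_force: [-3.5, 0.7, 13.7]
gripper_width: 0.0007
```

```bash
python3 -c "
from h import *
rep()
p,d=capture('scene'); cv2.imwrite('pics/s2.png',cv2.resize(p[100:330,120:420,::-1],None,fx=2.5,fy=2.5))"
```

```text
t 15.05 rim x,y mm 0.9 44.0 z 64.19 rot [-1.7999e+02  3.0000e-02 -1.6747e+02] F [-3.52  0.65 13.72] Fy 1.4 M [0.37 1.76 0.01] w 0.0007
```

View pics/s2.png

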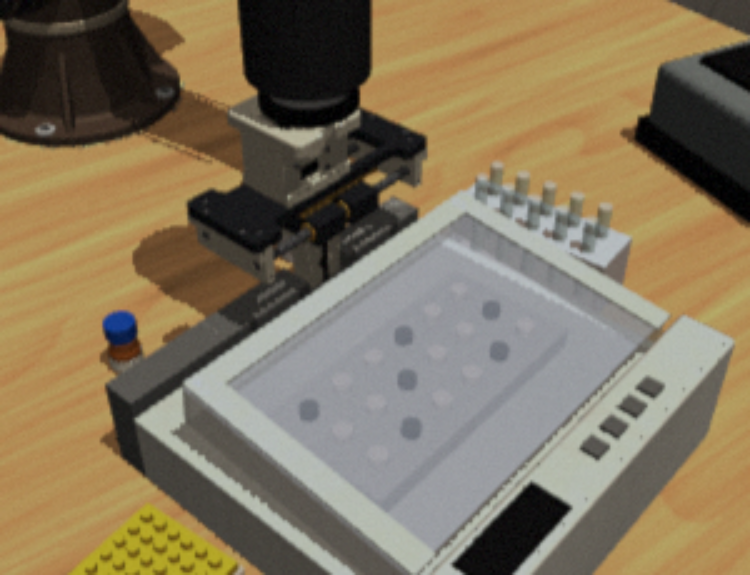

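The force rises against a hard stop at z=64.2, 7.8 mm below first plate contact, and the picture shows the lid raised (front-left corner at ~(185,390), gap beneath it). I withdraw straight up.

>>> apply_moves(commands=[{"grip": 1,"slide": [0,0,-0.006],"roll": 0},{"grip": 1,"slide": [0,0,-0.02],"roll": 0},{"grip": 1,"slide": [0,0,-0.05],"roll": 0},{"grip": 1,"slide": [0,0,-0.09],"roll": 0},{"grip": 1,"slide": [0,0,-0.13],"roll": 0}])

```text
time_s: 15.72
tcp_pos: [0.5246, -0.0049, 0.195]
eef_rot: [-180.0, 0.0, -167.5]
contact_force: [0.8, -0.0, 0.1]
gripper_width: 0.0006
```

>>> apply_moves(commands=[{"grip": 1,"slide": [0,-0.05,-0.02],"roll": 0},{"grip": 1,"slide": [0,-0.1,-0.03],"roll": 0},{"grip": 1,"slide": [0,-0.15,-0.03],"roll": 0},{"grip": 1,"slide": [0,-0.2,-0.03],"roll": 0},{"grip": 1,"slide": [0,-0.25,-0.03],"roll": 0}])

```text
time_s: 16.35
tcp_pos: [0.5791, -0.2505, 0.224]
eef_rot: [-180.0, 0.0, -167.5]
contact_force: [0.1, 0.7, 0.2]
gripper_width: 0.0006
```

>>> apply_moves(commands=[{"grip": 1,"slide": [0,-0.05,0],"roll": 0},{"grip": 1,"slide": [0,-0.07,0],"roll": 0},{"grip": 1,"slide": [0,-0.07,0],"roll": 0},{"grip": 1,"slide": [0,-0.07,0],"roll": 0}])

```text
time_s: 16.85
tcp_pos: [0.5938, -0.3164, 0.2233]
eef_rot: [180.0, 0.0, -167.5]
contact_force: [-0.7, 0.7, -0.3]
gripper_width: 0.0005
```

```bash
python3 - <<'E'
from h import *
rep()
for n in ["scene","top"]:
    p,d=capture(n); cv2.imwrite(f"pics/{n}3.png",p[:,:,::-1]); c=get_calibration(n)
    W=cloud(n,d,c); W0=cloud(n,np.load(n+"0.npy"),c)
    for w in (W0,W):
        q=w[...,:2]-C; x=q@XI; y=q@YI; z=w[...,2]
        k=(abs(x)<.012)&(abs(y-.0445)<.02)&(z>.055)&(z<.09); print(n,"plate z",np.median(z[k]).round(4),k.sum())
        k=(x>.065)&(x<.075)&(abs(y)<.13)&(z>.09); print("lid front z",np.median(z[k]).round(4),k.sum())
    for o in ["bottle","vial","tip_box","tube_rack"]:
        for b in boxes_of(o,n)[:1]:
            X=c["R"].T@(np.array(b["position"])-c["t"]); print(n,o,round(b["score"],2),X.round(3))
E
```

```text
t 16.85 rim x,y mm 0.8 -275.1 z 223.35 rot [ 1.7999e+02  1.0000e-02 -1.6748e+02] F [-0.74  0.67 -0.3 ] Fy 0.81 M [ 0.06  0.01 -0.05] w 0.0005
scene plate z 0.0719 121
lid front z 0.1057 477
scene plate z 0.0638 102
lid front z 0.1274 445
scene vial 0.64 [ 0.467 -0.161  0.038]
scene tube_rack 0.72 [ 0.724 -0.271  0.055]
top plate z 0.0727 207
lid front z 0.1067 560
top plate z 0.0648 206
lid front z 0.1288 1352
top bottle 0.64 [0.414 0.046 0.058]
top vial 0.49 [ 0.461 -0.156  0.052]
top tip_box 0.65 [ 0.694 -0.22   0.064]
top tube_rack 0.72 [0.562 0.205 0.057]
```

View pics/scene3.png

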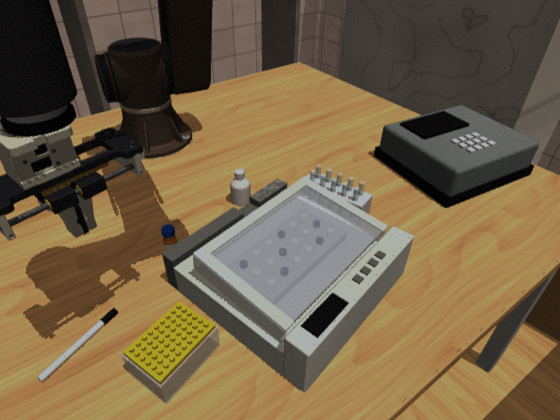

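The plate went down 8 mm and the lid front rose about 22 mm, measured from depth in both cameras. The bottle, vial, box and rack are at the same pixels as at the start, and the arm is clear.

```bash
python3 -c "
from plant import *
print(close_job())"
```

```text
the job is handed in; nothing more can be done
None
```

The catch is open: the release plate is fully home, the lid has popped up and the job is handed in, at about 17 s of the 58 s allowed. I set the closed fingertip on the rim 20 mm from its right-hand end and felt along to the left at about 5–7 N. The contact dropped away in the notch, whose centre is about 44 mm left of the rim's middle. I then centred the finger, pressed the plate down at about 6–7 N until it met its stop, and withdrew straight up. The press peaked at about 14 N.

**Last checks:**
- **Plate and lid:** depth from both cameras shows the plate about 8 mm lower and the lid's front about 22 mm higher than at the start.
- **Contact:** the arm is clear of everything and the wrist force is back to noise, under 1 N.
- **Bystanders:** in the last scene picture the bottle, vial, tip box and tube rack are where they stood at the start.

**Checks that disagreed:**
- **Network detections:** in the scene camera the network missed the bottle and the tip box, and gave the tip box's position as the tube rack's. From above it put the tip box about 37 mm off in y, which I take to be the arm partly hiding it, as the scene picture shows it unmoved.
- **Notch edge:** contact dropped away with the fingertip centre at 30–35 mm. The depth image puts the notch's right edge at about 21 mm, so I had expected the drop at about 28 mm. The fingertip is probably a little wider than the depth image showed.

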